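Hold a fired tile on the straightness gauge

ROBOT

A 6-joint arm with a two-finger parallel gripper is mounted at the origin on the work surface. World frame = base frame: x ahead of the robot, y to its left, z up, the work surface at z = 0. Lengths are in mm, angles in rad, forces in N, time in s.
With the tool pointing down it reaches from about 275 to 1000 mm from the base axis. Payload 8.4 kg.
Tool frame: the origin (TCP) lies between the finger pads; the fingertips stand 8 mm ahead of it and the grasp point (between the pads) lies 11 mm behind it (tcp_to_tips is the distance from the TCP to the fingertips, in mm); z points along the fingers, y is the line along which they close (so a half turn about z gives the same grasp; the last joint's range is limited). The gripper opens to 85 mm and grips with 20 to 120 N. Pads are 22 mm wide; open, the fingers measure 114 mm over their backs; the gripper's body (76 mm by 85 mm) begins 54 mm behind the grasp point. The pads swing forward as they close: fully open they stand 13 mm farther back than shut.
Start: joints at [1.236, 0.353, 1.633, -0, 1.155, -0.002], TCP at [204.18, 590.71, 201.981] pointing down, gripper open.
Joint ranges: [-2.63, 2.63], [-0.92, 2.1], [0.06, 2.66], [-1.3, 4.44], [0, 2.69], [-3.02, 3.02]. Speed limits (rad/s): [2.22, 2.22, 2.79, 3.14, 3.14, 3.14].

INTERFACE

Orientations are given as [roll, pitch, yaw] about the fixed x, y, z axes, in that order (R = Rz(yaw) Ry(pitch) Rx(roll)).
In Python, from rig import * gives the robot as it stands.
- The arm moves only by the tool step_arm, never from a script. Its argument "motion" is a list of rows, each an object with "claw": the finger opening in mm, from 0 to 85.4; "delta_pos": the shift along the tool's x, y, z in mm, a list of three; "turn": the turn about the tool's z in rad. In form: [{"claw": claw, "delta_pos": [dx, dy, dz], "turn": turn}, ...]. A call has 1 to 8 rows; each row shifts and turns the commanded pose from where the row before left it, along the tool's axes as they then stand; what a row does not reach is not made up. A row lasts 1/12 s, in which the tool goes at most 41.7 mm and 7.16 degrees, less where a joint would pass 70% of its speed; a pose out of reach is approached as far as the arm can. A call is refused whole if a number of a shift passes 41.7 or a number of a turn 0.125, either way. A call with a gripper value outside its range is refused whole. The fingers move at their own pace and stop on an object; "force" is the grip in N (left out, the last holds). Time passes only in rows, so rows that do not move let the fingers close. It gives the time, the measured TCP pose, the force, the opening and the grip force at its end, in the units of the state.
- sense(): the state, without advancing time (a new reading comes with each control period).
- grab_frame(name): name is "scene" or "top"; returns a dict with "img" (400x640x3 uint8, red, green, blue), "vertical_fov" (degrees; the focal length in pixels is half the picture's height over the tangent of half this angle, whatever the lens; pixels are square), "cx", "cy" (the principal point, pixels), "R" (3x3) and "t" (3): a world point X has camera coordinates R X + t. Camera axes: x right, y down, z forward; pixel columns grow to the right and rows downward; lengths in mm; the calibration is good to about 2 mm. A picture is of the moment at which its call begins. There is no depth.
- sign_off(): hands the job in; it is judged then, once.
The state is a dict: "clock": time; "qpos": joint angles; "qvel": joint speeds; "joint_efforts": joint torques, N m; "eef_pos": TCP position; "tcp_rot": TCP orientation; "contact_force": force on the tool from outside, world axes, zero at the start; "wrist_torque": the same for the moment, N m; "opening": opening from 0.0 (shut) to 1.0 (fully open); "grasp_force": force on a finger pad.
Only numpy, scipy, OpenCV 4.12 (cv2) and the standard library are available. Lean on these libraries where they do the work, as an engineer would, in place of code of your own. Each camera call takes 0.05 s, during which the arm holds its last target. There are 200 camera calls.

TASK

Tilt the readout's screen up to about 45 degrees so that it can be read. Then move the fired tile from the ware board to the gauge bed, set it down without dropping it, and press one short end squarely and centrally home on both stop studs against the sprung plunger, without ramming it. Leave the other things where they are, and finish still holding the tile pressed against the studs for the reading.

Things in the scene. Friction and masses are not known exactly. Their poses are not given: they have to be found in the camera images.
- gauge: Straightness gauge for tile edges, fixed to the bench: base plate 285 x 100 x 14 mm with a flat steel bed 185 mm long (x -125 to +60 mm), 90 mm wide, its top 30 mm above the bench. Origin on the bench, on the centre line. x points along it from the open loading end (robot's side) to the studs and probe, y across, z up. Behind the studs (x +85 to +111 mm) stands the probe's clamp block, 48 mm high
- tile_home (a point): Where the tile's centre is when one short end is home on both studs: x = -10 mm, y = 0 of the gauge, 36 mm above the bench. The studs' contact line for the tile end is 55 mm farther along the gauge's x, at x = +45 mm; the plunger's tip at rest stands at x = +35 mm, y = 0, at the same height
- stud_left: Hard stop: fixed upright steel stud 10 mm in diameter, standing 18 mm above the bed. Origin at the centre of its foot, at x = +50, y = +21 mm of the gauge, 30 mm above the bench
- stud_right: The same stud on the other side, at x = +50, y = -21 mm of the gauge
- plunger (a joint): Travel of the gauging probe's sprung plunger (8 mm ball end, midway between the studs), m: 0 at rest, where it stands 10 mm proud of the studs' contact line; about 0.010 when the tile end meets both studs. It pushes back towards the loading end with 2 N at first touch and 5 N at the studs, enough to slide a tile back when it is not held
- readout: Digital readout, fixed to the bench: a steel foot 130 x 76 x 10 mm with a grey key panel at its front (-x), and a housing 48 mm wide under the screen. Origin on the bench under it; x points from the keys (operator's side) to the rear, z up
- screen (a joint): Tilt of the readout's screen, rad: 0 lying flat, face up, on the housing; grows as its rear end is raised so that it faces the operator; 0.785 is 45 degrees, stop at 1.35. The hinge is stiff (0.22 N m): the screen stays where it is left
- screen_hinge (a point): On the hinge axis (along the readout's y), mid-width, 42 mm above the bench, at x = -30 mm of the readout. The screen is a flat panel 60 mm wide (y), 12 mm thick, 108 mm long from the hinge; lying flat, its faces are 2 mm below and 10 mm above the axis. From 65 mm past the hinge it overhangs the housing, so its two side edges can be pinched there
- screen_end (a point): Middle of the screen's free rear end, half-way through its thickness, 108 mm from the hinge
- ware_board: Plywood ware board lying fixed on the bench, 170 x 130 x 16 mm, on which the tile lies. Origin at the centre of its underside, x along its length
- tile_center (a point): Centre (half-way up) of the loose fired terracotta tile, 110 x 60 x 12 mm (x along the 110 mm, y along the 60 mm, z up), about 0.16 kg. It lies flat on the ware board at the start; its two ends are alike
- beaker (a point): Bystander: open terracotta beaker 80 mm wide, 95 mm high; point half-way up its axis. Leave alone
- jar (a point): Bystander: white jar with a lid, 68 mm wide, 85 mm high; point half-way up its axis. Leave alone
- brush_grip (a point): Bystander: brush lying on the bench; point on its handle. Leave alone
Things that resemble listed ones, but are neither listed nor needed, are in the scene too. There is more than one size of the readout; the job needs the larger. Of the things shaped like the part that bears tile_center, the terracotta one is meant.

How it is judged (in metres and radians):
On the way, in this order (a step that is already met when the one before it is completed fails the run):
1. the screen is tilted up to about 45 degrees (value of joint screen between 0.64 and 0.93 rad), for 0.2 s.
2. the tile, flat on the bed and pressed by the robot, is home on both studs (contact force between tile and stud_left above 0.5 N and contact force between tile and stud_right above 0.5 N and value of joint plunger above 0.008 m and y of tile_center in the frame of gauge between -0.012 and 0.012 m and angle between the x axis of tile_center and the x axis of gauge, either way round below 0.1 rad and angle between tile_center's own z axis and vertical below 0.06 rad and z of tile_center in the frame of gauge below 0.04 m and (contact force between tile and the fingers above 2 N or contact force between tile and the arm above 2 N)), for 0.3 s.
At the end, for the whole second after the job is handed in: Screen at 0.64 to 0.93 rad; tile flat on the bed (0.06 rad, centre under 40 mm up), along the gauge within 0.1 rad, centred within 12 mm, plunger in over 8 mm, over 0.5 N on each stud and over 2 N from the robot, all through the last second (all of step 1 and all of step 2); the arm keeps its last pose, push and grip.
It fails at once if the tile is dropped: let go in the air more than about 20 mm above where it rests (contact force between tile and anything else below 0.01 N and height (world z) of tile_center above 0.055 m).
It fails at once if the tile is rammed against a stud (over 40 N) (contact force between tile and stud_left above 40 N or contact force between tile and stud_right above 40 N).
It fails at once if a bystander (beaker, jar or brush) is moved by more than 30 mm (distance of any of beaker, jar, brush_grip from where it was at the start of the episode above 0.03 m).
It also fails if it takes over 67 s, if anything falls off the work surface, if the arm or the gripper's body presses on something with over 40 N, if the wrist force passes 120 N, or if a joint passes its speed limit or range.

## Working session

There is one attempt and no reset: what is moved stays moved. The work goes in short steps, Python scripts to look and compute and a tool call to move; the robot and the scene stay as the last step left them, time stands still between calls to the robot, and variables do not carry over. Pictures are saved under pics/ and viewed, at most 10 in all, crops included, and the job is handed in when it is done.

Besides the shell and the picture viewer there is one more tool, called by a JSON object that holds its "api" and its "payload". step_arm: Moves the arm, as the interface text tells. Its arguments: {"type":"object","properties":{"motion":{"type":"array","items":{"type":"object","properties":{"claw":{"type":"number"},"delta_pos":{"type":"array","items":{"type":"number"}},"turn":{"type":"number"}}}},"force":{"type":"number"}},"required":["motion"]}

```bash
mkdir -p pics
cat > h.py <<'E'
from rig import *
import numpy as np, cv2
def K(f):
    fl=f["img"].shape[0]/2/np.tan(np.radians(f["vertical_fov"])/2); return fl
def ray(f,u,v):
    fl=K(f);R=np.array(f["R"]);t=np.array(f["t"])
    d=R.T@np.array([(u-f["cx"])/fl,(v-f["cy"])/fl,1]); return -R.T@t,d/np.linalg.norm(d)
def onz(f,u,v,z):
    o,d=ray(f,u,v); return o+d*(z-o[2])/d[2]
def proj(f,X):
    c=np.array(f["R"])@np.array(X,float)+np.array(f["t"]); return c[:2]/c[2]*K(f)+[f["cx"],f["cy"]]
def tri(f1,p1,f2,p2):
    o1,d1=ray(f1,*p1);o2,d2=ray(f2,*p2)
    s=np.linalg.lstsq(np.c_[d1,-d2],o2-o1,rcond=None)[0]
    a=o1+s[0]*d1;b=o2+s[1]*d2; return (a+b)/2,np.linalg.norm(a-b)
E
python3 - <<'E'
from h import *
import pickle
for n in("scene","top"):
    f=grab_frame(n); pickle.dump(f,open(n+".pkl","wb")); cv2.imwrite(f"pics/{n}0.png",cv2.resize(f["img"][:,:,::-1],(800,500)))
    print(n,f["vertical_fov"],f["cx"],f["cy"],ray(f,320,200))
print(sense())
E
```

```text
scene 54.125968393069456 312.123306426712 202.64203407267723 (array([980.21387859, 754.51716971, 888.38643712]), array([-0.35404146, -0.64198508, -0.68008073]))
top 55.69727521228291 319.3093224812922 195.56722745728183 (array([ 497.11451458,  -43.41833736, 1198.98264572]), array([ 0.02870144, -0.00441227, -0.99957829]))
{'clock': 0.1, 'qpos': array([ 1.23561419e+00,  3.53581709e-01,  1.63403519e+00, -1.30401590e-05,
        1.15521186e+00, -2.38745407e-03]), 'qvel': array([-0.00051503, -0.0019785 , -0.00077598,  0.00014566, -0.00275776,
       -0.00073309]), 'joint_efforts': array([-7.26686230e-04, -6.06356978e+01, -3.42820323e+01, -1.04610735e-04,
        3.83472550e-03,  9.84856229e-06]), 'eef_pos': array([204.02621413, 590.28122935, 201.34553529]), 'tcp_rot': array([-3.14035652e+00,  8.97249932e-06,  2.80880325e+00]), 'contact_force': array([-0.13794753,  0.43958529,  0.04563708]), 'wrist_torque': array([ 0.00733553,  0.03451417, -0.0050507 ]), 'grasp_force': 0.0, 'opening': 0.9973732613729643}
```

View pics/scene0.png

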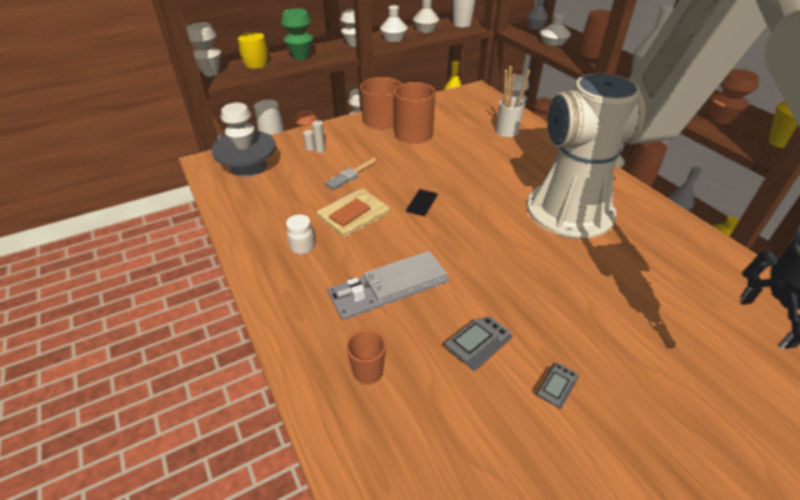

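View pics/top0.png

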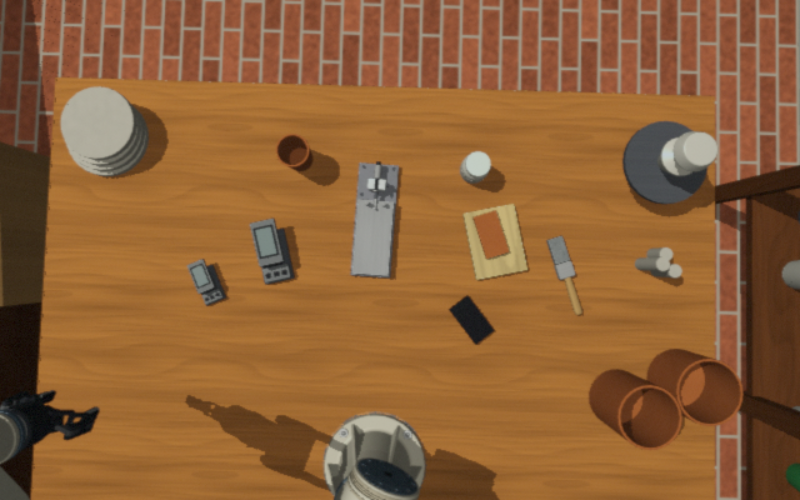

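The scene view (800 px scale) shows the large readout at (478,342), the small one at (557,384), the gauge at (390,285), the terracotta tile on the board at (350,212) and a black tile at (422,203). 
The top view shows the large readout at (270,250), the small one at (205,282), the gauge at (376,220), the terracotta tile at (491,234) and the black tile at (471,319). 
I choose the larger readout and the terracotta tile on the board. One close crop will check both.

Run:
```python
from h import *
import pickle
S=pickle.load(open("scene.pkl","rb"));T=pickle.load(open("top.pkl","rb"))
def crop(f,x,y,w,h,k): return cv2.resize(f["img"][y:y+h,x:x+w,::-1],(w*k,h*k),interpolation=cv2.INTER_CUBIC)
a=np.hstack([crop(S,345,245,80,60,5),crop(T,190,165,80,60,5)])
b=np.hstack([crop(S,255,195,110,60,4)[:, :400],crop(T,270,120,100,60,4)])
c=np.zeros((600,800,3),np.uint8);c[:300]=a;c[300:540,:400]=b[:,:400];c[300:540,400:]=b[:,400:800]
cv2.imwrite("pics/crop1.png",c)
# masks
for n,f in(("S",S),("T",T)):
    hsv=cv2.cvtColor(f["img"],cv2.COLOR_RGB2HSV)
    roi=(slice(145,190),slice(250,320)) if n=="S" else (slice(155,230),slice(360,430))
    h=hsv[roi]; off=np.array([roi[1].start,roi[0].start])
    print(n,"tile px",[h[ (int)((212/1.25-145)) ,int(350/1.25-250)] if n=="S" else h[int(234/1.25-155),int(491/1.25-360)]], "board", h[int(225/1.25-145),int(350/1.25-250)] if n=="S" else h[int(265/1.25-155),int(500/1.25-360)], "bench",h[0,0])
    for g in [(345,245),(190,165)][0 if n=="S" else 1:][:1]:
        hs=hsv[g[1]:g[1]+60,g[0]:g[0]+80]; print("readout bench/body", hs[2,2],hs[30,30])
```

```text
S tile px [array([ 10, 172, 187], dtype=uint8)] board [ 20 111 221] bench [ 13 167 189]
readout bench/body [ 13 162 184] [ 60  16 143]
T tile px [array([ 12, 177, 160], dtype=uint8)] board [ 22 101 181] bench [ 15 177 156]
readout bench/body [ 15 180 166] [96 21 61]
```

View pics/crop1.png

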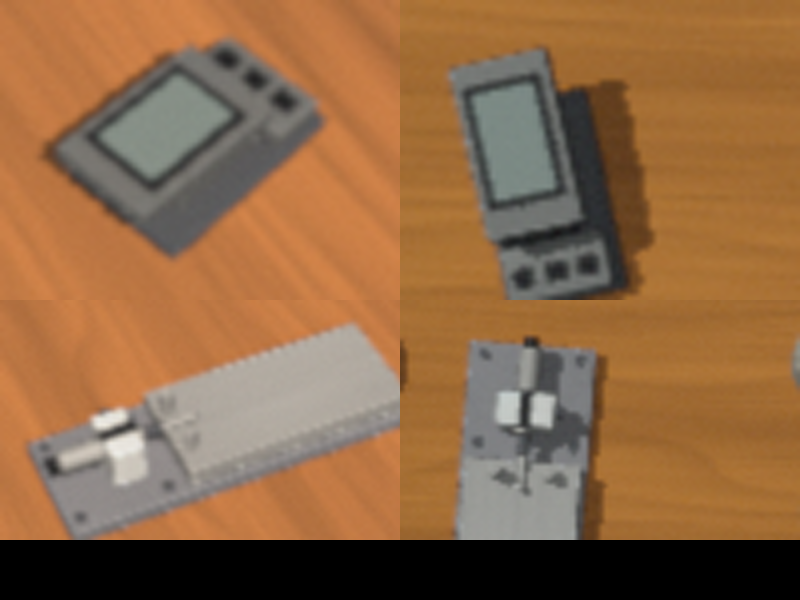

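The crop shows the three-key large readout. Its screen glass corners are at (92,135), (152,187), (180,70), (242,115) in the scene panel and (465,92), (540,75), (490,210), (563,188) in the top panel. The gauge shows studs, a plunger and a white clamp block.

Run:
```python
from h import *
import pickle
S=pickle.load(open("scene.pkl","rb"));T=pickle.load(open("top.pkl","rb"))
s=lambda x,y:(345+x/5-.4,245+y/5-.4); t=lambda x,y:(190+(x-400)/5-.4,165+y/5-.4)
pts={}
for k,a,b in(("r-",(92,135),(540,75)),("r+",(152,187),(465,92)),("f-",(180,70),(563,188)),("f+",(242,115),(490,210))):
    pts[k],e=tri(S,s(*a),T,t(*b)); print(k,pts[k].round(1),round(e,1))
print("screen face corners at z=52 top:",[onz(T,*t(*p),52).round(1) for p in((450,70),(545,47),(585,220),(490,240))])
print("foot corners z10:",[onz(T,*t(*p),10).round(1) for p in((585,88),(628,288))])
def subc(f,m,off,nm,n=4):
    c=max(cv2.findContours(m,cv2.RETR_EXTERNAL,cv2.CHAIN_APPROX_NONE)[0],key=cv2.contourArea)
    r=cv2.minAreaRect(c); print(nm,cv2.contourArea(c),r); 
    h=cv2.convexHull(c); 
    for e in np.arange(.02,.1,.005):
        q=cv2.approxPolyDP(h,e*cv2.arcLength(h,True),True)
        if len(q)==4:break
    q=q[:,0]+np.array(off); print(q.tolist()); M=cv2.moments(c); print("centroid",M["m10"]/M["m00"]+off[0],M["m01"]/M["m00"]+off[1]); return q
U=4
for n,f,rb,rg in(("S",S,(250,145,70,50),(255,195,110,65)),("T",T,(360,155,70,75),(275,125,55,100))):
    def up(r):
        x,y,w,h=r; return cv2.cvtColor(cv2.resize(f["img"][y:y+h,x:x+w],None,fx=U,fy=U,interpolation=cv2.INTER_CUBIC),cv2.COLOR_RGB2HSV)
    h=up(rb); bd=((h[...,1]<145)).astype(np.uint8)
    c=max(cv2.findContours(bd,cv2.RETR_EXTERNAL,cv2.CHAIN_APPROX_NONE)[0],key=cv2.contourArea)
    fill=np.zeros_like(bd);cv2.drawContours(fill,[c],-1,1,-1)
    tl=cv2.morphologyEx(fill&(1-bd),cv2.MORPH_OPEN,np.ones((7,7)))
    for m,nm in((fill,"board"),(tl,"tile")):
        q=subc(f,m,(0,0),n+nm); px=(q+.5)/U-.5+[rb[0],rb[1]]
        z=16 if nm=="board" else 28
        print(px.tolist(),[onz(f,*p,z).round(1).tolist() for p in px])
        M=cv2.moments(m,True); cc=np.array([M["m10"],M["m01"]])/M["m00"]; cc=(cc+.5)/U-.5+[rb[0],rb[1]]; print("c",onz(f,*cc,z))
    h=up(rg); g=(h[...,1]<60).astype(np.uint8)
    q=subc(f,g,(0,0),n+"gauge"); px=(q+.5)/U-.5+[rg[0],rg[1]]
    print(px.tolist(),[onz(f,*p,14).round(1).tolist() for p in px],"z30",[onz(f,*p,30).round(1).tolist() for p in px])
a=T["img"][165:230,275:330,::-1];b=S["img"][195:260,255:365,::-1]
g=np.zeros((600,800,3),np.uint8);a=cv2.resize(a,None,fx=7,fy=7,interpolation=2);g[:a.shape[0],:a.shape[1]]=a
g=np.zeros((600,800,3),np.uint8);a=cv2.resize(T["img"][125:225,275:330,::-1],None,fx=6,fy=6,interpolation=2)
g[:600,:330]=a; b=cv2.resize(b,None,fx=4,fy=4,interpolation=2); g[:260,340:780]=b
b=cv2.resize(T["img"][160:225,360:430,::-1],None,fx=5,fy=5,interpolation=2);g[270:595,340:690]=b
cv2.imwrite("pics/crop2.png",g)
```

```text
r- [582.2 263.3  56.9] 2.7
r+ [572.2 306.7  58.1] 1.2
f- [514.7 247.6  53.1] 2.0
f+ [502.  289.6  54.2] 2.5
screen face corners at z=52 top: [array([585.3, 318.5,  52. ]), array([600.8, 261.4,  52. ]), array([496.5, 233.3,  52. ]), array([482.9, 290.3,  52. ])]
foot corners z10: [array([579.4, 246.5,  10. ]), array([454.7, 215. ,  10. ])]
Sboard 20735.5 ((131.02032470703125, 98.97124481201172), (121.04607391357422, 218.60702514648438), 61.821407318115234)
[[249, 88], [102, 180], [11, 98], [159, 23]]
centroid 129.9270574618408 99.1586650912686
[[311.875, 166.625], [275.125, 189.625], [252.375, 169.125], [289.375, 150.375]] [[466.6, -238.2, 16.0], [634.3, -186.9, 16.0], [660.6, -328.2, 16.0], [494.8, -367.6, 16.0]]
c [ 567.63438247 -275.26399307   16.        ]
Stile 5472.0 ((119.20225524902344, 98.62359619140625), (53.21189498901367, 125.60974884033203), 57.9946174621582)
[[182, 81], [100, 141], [56, 116], [135, 58]]
centroid 118.6558540448343 98.97511574074073
[[295.125, 164.875], [274.625, 179.875], [263.625, 173.625], [283.375, 159.125]] [[521.5, -262.4, 28.0], [619.9, -221.1, 28.0]
[... 1181 characters left out ...]
131.14348235294116
[[396.125, 168.375], [406.375, 201.125], [389.125, 206.375], [378.625, 173.625]] [[635.3, -282.4, 28.0], [534.4, -316.0, 28.0], [516.7, -262.9, 28.0], [617.5, -228.4, 28.0]]
c [ 575.74835769 -272.35394965   28.        ]
Tgauge 44740.5 ((99.14043426513672, 202.63925170898438), (127.052734375, 366.0035400390625), 4.606297969818115)
[[173, 31], [147, 385], [27, 380], [51, 22]]
centroid 98.67120021755083 204.64435280487848
[[317.875, 132.375], [311.375, 220.875], [281.375, 219.625], [287.375, 130.125]] [[744.3, -36.3, 14.0], [465.2, -23.4, 14.0], [466.6, 70.3, 14.0], [748.8, 60.0, 14.0]] z30 [[740.9, -36.4, 30.0], [465.6, -23.7, 30.0], [467.0, 68.8, 30.0], [745.4, 58.6, 30.0]]
```

View pics/crop2.png

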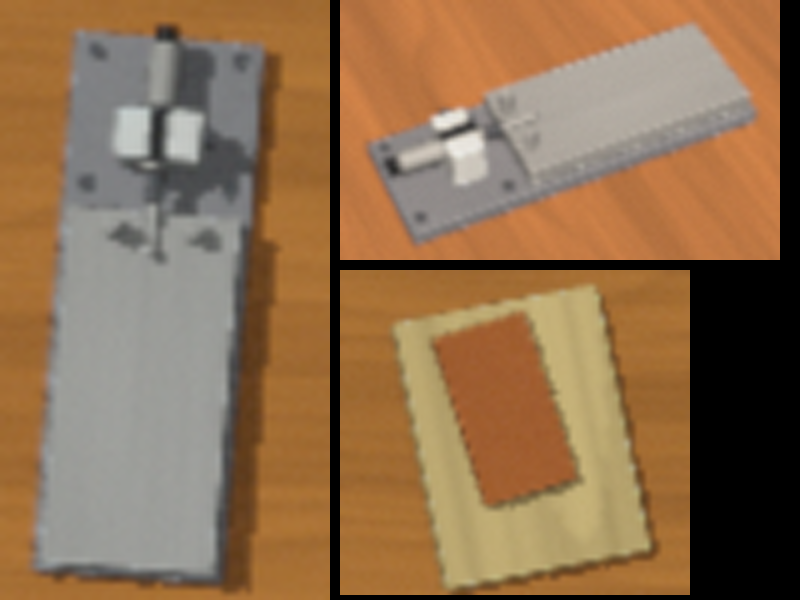

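The crops show the gauge's bed and base outlines, the stud shadows at (128,235) and (205,238), and the tile well inside the board. The two views disagree by several mm, so I'll use the gripper's known position to cross-check them.

{"api": "step_arm", "payload": {"motion": [{"claw": 85, "delta_pos": [0, 0, 0], "turn": -0.12}, {"claw": 85, "delta_pos": [0, 0, 0], "turn": -0.12}, {"claw": 85, "delta_pos": [0, 0, 0], "turn": -0.12}, {"claw": 85, "delta_pos": [0, 0, 0], "turn": -0.12}, {"claw": 85, "delta_pos": [0, 0, 0], "turn": -0.12}], "force": 30}}

```text
clock: 0.52
eef_pos: [204.1, 590.4, 201.5]
tcp_rot: [-3.141, -0.0, -2.868]
contact_force: [0.4, -0.7, -0.4]
opening: 0.995
grasp_force: 0.0
```

```bash
cat >> h.py <<'E'
def go(x,y,z,yaw=None):
    s=sense();p=np.array(s["eef_pos"]);w=s["tcp_rot"][2]
    dy=0 if yaw is None else (yaw-w+np.pi)%(2*np.pi)-np.pi
    w2=w+dy;d=np.array([x,y,z])-p
    tx=np.array([np.cos(w2),np.sin(w2),0]);ty=np.array([np.sin(w2),-np.cos(w2),0])
    print("pos",p.round(1),"yaw",round(w,4),"turn",round(-dy,4),"delta",np.round([d@tx,d@ty,-d[2]],1))
E
python3 -c "
from h import *
go(574.6,285,190,3.409)"
```

```text
pos [204.1 590.4 201.5] yaw -2.8684 turn 0.0058 delta [-276.7 -392.5   11.5]
```

{"api": "step_arm", "payload": {"motion": [{"claw": 85, "delta_pos": [-23, -32.7, 1], "turn": 0}, {"claw": 85, "delta_pos": [-23, -32.7, 1], "turn": 0}, {"claw": 85, "delta_pos": [-23, -32.7, 1], "turn": 0}, {"claw": 85, "delta_pos": [-23, -32.7, 1], "turn": 0}, {"claw": 85, "delta_pos": [-23, -32.7, 1], "turn": 0}, {"claw": 85, "delta_pos": [-23, -32.7, 1], "turn": 0}, {"claw": 85, "delta_pos": [-23, -32.7, 1], "turn": 0}, {"claw": 85, "delta_pos": [-23, -32.7, 1], "turn": 0}]}}

```text
clock: 1.18
eef_pos: [451.8, 385.3, 193.7]
tcp_rot: [-3.141, -0.0, -2.874]
contact_force: [-0.4, 0.9, -0.5]
opening: 0.993
grasp_force: 0.0
```

{"api": "step_arm", "payload": {"motion": [{"claw": 85, "delta_pos": [-23, -32.7, 5], "turn": 0}, {"claw": 85, "delta_pos": [-23, -32.7, 10], "turn": 0}, {"claw": 85, "delta_pos": [-23, -32.7, 15], "turn": 0}, {"claw": 85, "delta_pos": [-23, -32.7, 20], "turn": 0}, {"claw": 85, "delta_pos": [0, 0, 30], "turn": 0}, {"claw": 85, "delta_pos": [0, 0, 20], "turn": 0}, {"claw": 85, "delta_pos": [0, 0, 0], "turn": 0}]}}

```text
clock: 1.77
eef_pos: [568.5, 285.1, 90.8]
tcp_rot: [-3.14, -0.008, -2.876]
contact_force: [-1.1, -0.5, -0.7]
opening: 0.996
grasp_force: 0.0
```

Run:
```python
from h import *
S=grab_frame("scene");T=grab_frame("top")
import pickle;pickle.dump((S,T,sense()),open("g1.pkl","wb"))
go(574.6,285,57,3.409)
p=sense()["eef_pos"];w=sense()["tcp_rot"][2]
ty=np.array([np.sin(w),-np.cos(w),0])
out=np.zeros((600,800,3),np.uint8)
for i,f in enumerate((S,T)):
    c=proj(f,p).astype(int); im=f["img"][c[1]-40:c[1]+60,c[0]-40:c[0]+40,::-1]
    im=cv2.resize(im,None,fx=5,fy=5,interpolation=2)
    for s in(-1,1):
        q=(proj(f,p+s*42.5*ty-[0,0,8-13])-c+[40,40]+.5)*5-.5; print(i,q,c); cv2.circle(im,tuple(int(v) for v in q),4,(0,0,255),1)
    out[:im.shape[0],i*400:i*400+400]=im
cv2.imwrite("pics/g1.png",out)
```

```text
pos [570.6 287.2  95.2] yaw -2.8744 turn -0.0002 delta [-3.3 -3.2 38.2]
0 [143.19697528 149.35263125] [372 267]
0 [273.79758104 247.96772745] [372 267]
1 [273.18053871 187.20509499] [205 182]
1 [130.57910399 221.95427426] [205 182]
```

View pics/g1.png

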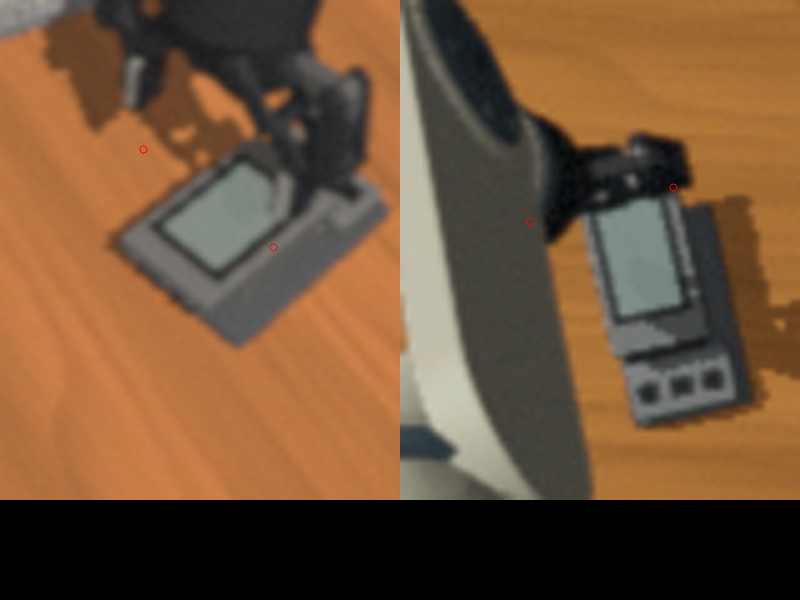

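The gripper hangs over the screen's rear end, with its pads near (135,80) and (285,195) in the scene panel. The offset from the red predictions is partly the height of the visible parts. I'll go lower and compare directly.

{"api": "step_arm", "payload": {"motion": [{"claw": 85, "delta_pos": [-3, -3, 15], "turn": 0}, {"claw": 85, "delta_pos": [0, 0, 10], "turn": 0}, {"claw": 85, "delta_pos": [0, 0, 0], "turn": 0}, {"claw": 85, "delta_pos": [0, 0, 0], "turn": 0}, {"claw": 85, "delta_pos": [0, 0, 0], "turn": 0}]}}

```text
clock: 2.28
eef_pos: [574.9, 285.7, 71.2]
tcp_rot: [3.141, 0.0, -2.874]
contact_force: [-0.0, -0.3, 0.1]
opening: 0.996
grasp_force: 0.0
```

Run:
```python
from h import *
S=grab_frame("scene");T=grab_frame("top")
import pickle;pickle.dump((S,T,sense()),open("g2.pkl","wb"))
go(574.6,285,57,3.409)
p=sense()["eef_pos"];w=sense()["tcp_rot"][2]
tx=np.array([np.cos(w),np.sin(w),0]);ty=np.array([np.sin(w),-np.cos(w),0])
out=np.zeros((600,800,3),np.uint8)
for i,f in enumerate((S,T)):
    o=np.array([345,235]) if i==0 else np.array([190,160]); W,H,k=(60,75,8) if i==0 else (53,75,6)
    im=cv2.resize(f["img"][o[1]:o[1]+H,o[0]:o[0]+W,::-1],None,fx=k,fy=k,interpolation=2)
    def mark(X,c):
        q=(proj(f,X)-o+.5)*k-.5; cv2.circle(im,tuple(int(v) for v in q),3,c,1)
    for s in(-1,1):
        for e in(-11,11): mark(p+s*42.5*ty+e*tx+[0,0,5],(0,0,255)); mark(p+s*42.5*ty+e*tx+[0,0,5+22],(0,255,255))
    for c in((585.3,318.5,52),(600.8,261.4,52),(496.5,233.3,52),(482.9,290.3,52)): mark(c,(0,255,0))
    out[:im.shape[0],i*480:i*480+im.shape[1]]=im[:600]
cv2.imwrite("pics/g2.png",out)
```

```text
pos [575.1 285.7  71.4] yaw -2.8742 turn 0.0 delta [ 0.7 -0.5 14.4]
```

View pics/g2.png

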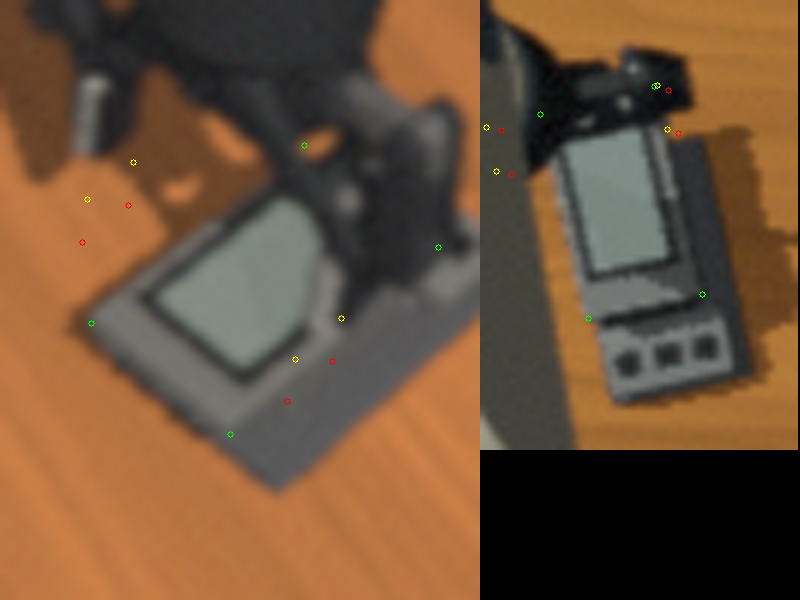

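The screen marks (green) agree in both views. The fingers straddle the rear overhang, with tips at about (85,150) and (335,325), and they stand somewhat higher than predicted. I'll descend in small, force-checked steps.

{"api": "step_arm", "payload": {"motion": [{"claw": 85, "delta_pos": [0, 0, 8], "turn": 0}, {"claw": 85, "delta_pos": [0, 0, 8], "turn": 0}, {"claw": 85, "delta_pos": [0, 0, 4], "turn": 0}, {"claw": 85, "delta_pos": [0, 0, 0], "turn": 0}, {"claw": 85, "delta_pos": [0, 0, 0], "turn": 0}]}}

```text
clock: 2.8
eef_pos: [574.4, 285.1, 50.0]
tcp_rot: [-3.141, -0.001, -2.874]
contact_force: [1.1, 0.2, -0.3]
opening: 0.997
grasp_force: 0.0
```

{"api": "step_arm", "payload": {"motion": [{"claw": 85, "delta_pos": [0, 0, 5], "turn": 0}, {"claw": 85, "delta_pos": [0, 0, 5], "turn": 0}, {"claw": 85, "delta_pos": [0, 0, 5], "turn": 0}, {"claw": 85, "delta_pos": [0, 0, 0], "turn": 0}]}}

```text
clock: 3.13
eef_pos: [574.1, 285.0, 34.4]
tcp_rot: [-3.141, -0.002, -2.874]
contact_force: [-0.8, -0.2, -0.5]
opening: 0.995
grasp_force: 0.0
```

{"api": "step_arm", "payload": {"motion": [{"claw": 85, "delta_pos": [0, 0, 5], "turn": 0}, {"claw": 85, "delta_pos": [0, 0, 0], "turn": 0}, {"claw": 85, "delta_pos": [0, 0, 0], "turn": 0}]}}

```text
clock: 3.38
eef_pos: [574.7, 285.3, 30.4]
tcp_rot: [-3.142, -0.0, -2.874]
contact_force: [0.2, -0.5, -0.1]
opening: 0.999
grasp_force: 0.0
```

{"api": "step_arm", "payload": {"motion": [{"claw": 50, "delta_pos": [0, 0, 0], "turn": 0}, {"claw": 50, "delta_pos": [0, 0, 0], "turn": 0}, {"claw": 50, "delta_pos": [0, 0, 0], "turn": 0}, {"claw": 50, "delta_pos": [0, 0, 0], "turn": 0}, {"claw": 50, "delta_pos": [0, 0, 0], "turn": 0}, {"claw": 50, "delta_pos": [0, 0, 0], "turn": 0}], "force": 30}}

```text
clock: 3.88
eef_pos: [574.9, 285.4, 30.8]
tcp_rot: [3.142, 0.0, -2.874]
contact_force: [0.0, -0.2, -0.2]
opening: 0.585
grasp_force: 0.0
```

Run:
```python
from h import *
s=sense();print(s["opening"]*85.4,s["grasp_force"],s["contact_force"],s["eef_pos"])
S=grab_frame("scene");T=grab_frame("top")
a=cv2.resize(S["img"][225:300,345:405,::-1],None,fx=6,fy=6,interpolation=2)
b=cv2.resize(T["img"][155:230,185:250,::-1],None,fx=6,fy=6,interpolation=2)
cv2.imwrite("pics/g3.png",np.hstack([a,b]))
```

```text
49.93068931228327 0.0 [ 0.01215167 -0.2421993  -0.22049094] [574.8928406  285.37543957  30.79474929]
```

View pics/g3.png

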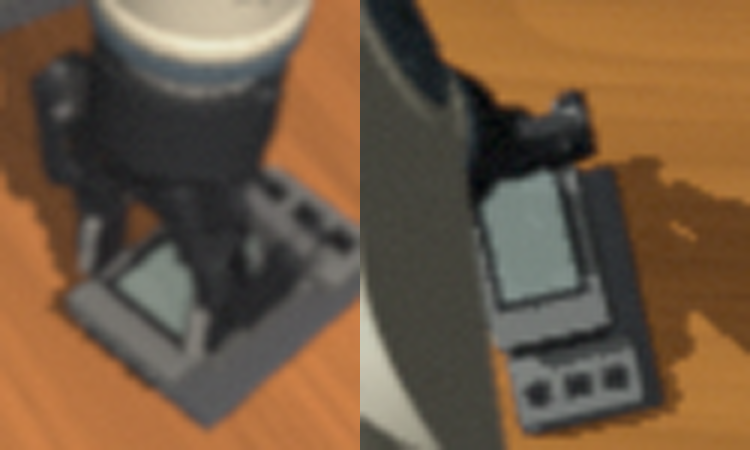

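The gripper closed to 50 mm without touching anything. The tips at (90,270) and (205,345) appear to stand just above the screen's face, so the hand is higher than the stated tip offset suggests. I'll check the rig's constants.

Run:
```python
import rig
print({k:(v if not callable(v) else 'fn') for k,v in vars(rig).items() if not k.startswith('__')})
```

```text
{'grab_frame': 'fn', 'sign_off': 'fn', 'sense': 'fn', 'MotionError': 'fn', 'tcp_to_tips': 8.0}
```

{"api": "step_arm", "payload": {"motion": [{"claw": 85, "delta_pos": [0, 0, 0], "turn": 0}, {"claw": 85, "delta_pos": [0, 0, 0], "turn": 0}, {"claw": 85, "delta_pos": [0, 0, 0], "turn": 0}, {"claw": 85, "delta_pos": [0, 0, 3], "turn": 0}, {"claw": 85, "delta_pos": [0, 0, 4], "turn": 0}, {"claw": 85, "delta_pos": [0, 0, 3], "turn": 0}, {"claw": 85, "delta_pos": [0, 0, 0], "turn": 0}]}}

```text
clock: 4.57
eef_pos: [574.2, 285.1, 19.7]
tcp_rot: [-3.141, -0.001, -2.874]
contact_force: [-1.0, 0.1, -0.6]
opening: 0.996
grasp_force: 0.0
```

{"api": "step_arm", "payload": {"motion": [{"claw": 52, "delta_pos": [0, 0, 0], "turn": 0}, {"claw": 52, "delta_pos": [0, 0, 0], "turn": 0}, {"claw": 52, "delta_pos": [0, 0, 0], "turn": 0}, {"claw": 52, "delta_pos": [0, 0, 0], "turn": 0}, {"claw": 52, "delta_pos": [0, 0, 0], "turn": 0}]}}

```text
clock: 4.98
eef_pos: [575.2, 284.7, 20.9]
tcp_rot: [-3.141, 0.0, -2.874]
contact_force: [2.4, -5.3, 1.0]
opening: 0.671
grasp_force: 31.9
```

Run:
```python
from h import *
s=sense();print(s["opening"]*85.4,s["grasp_force"],s["contact_force"],s["eef_pos"])
S=grab_frame("scene");T=grab_frame("top")
import pickle;pickle.dump((S,T,s),open("g4.pkl","wb"))
S0=pickle.load(open("scene.pkl","rb"));T0=pickle.load(open("top.pkl","rb"))
a=cv2.resize(S["img"][225:300,345:415,::-1],None,fx=6,fy=6,interpolation=2)
b=cv2.resize(T["img"][155:215,195:245,::-1],None,fx=7,fy=7,interpolation=2)
b=np.vstack([b,np.zeros((30,b.shape[1],3),np.uint8)])
cv2.imwrite("pics/g4.png",np.hstack([a,b]))
```

```text
57.288420462497015 31.899359873787034 [ 2.44566462 -5.2880596   1.0023185 ] [575.19674521 284.69597226  20.85518112]
```

{"api": "step_arm", "payload": {"motion": [{"claw": 80, "delta_pos": [0, 0, 0], "turn": 0}, {"claw": 80, "delta_pos": [0, 0, 0], "turn": 0}, {"claw": 80, "delta_pos": [0, -1, 4], "turn": 0}, {"claw": 80, "delta_pos": [0, 0, 4], "turn": 0}, {"claw": 80, "delta_pos": [0, 0, 0], "turn": 0}]}}

```text
clock: 5.5
eef_pos: [574.4, 284.2, 11.7]
tcp_rot: [-3.142, -0.001, -2.874]
contact_force: [-0.6, -0.5, 0.1]
opening: 0.94
grasp_force: 0.0
```

{"api": "step_arm", "payload": {"motion": [{"claw": 50, "delta_pos": [0, 0, 0], "turn": 0}, {"claw": 50, "delta_pos": [0, 0, 0], "turn": 0}, {"claw": 50, "delta_pos": [0, 0, 0], "turn": 0}, {"claw": 50, "delta_pos": [0, 0, 0], "turn": 0}, {"claw": 50, "delta_pos": [0, 0, 0], "turn": 0}]}}

```text
clock: 5.92
eef_pos: [575.0, 284.5, 12.6]
tcp_rot: [3.141, -0.0, -2.875]
contact_force: [-0.3, 1.8, -2.6]
opening: 0.69
grasp_force: 36.6
```

{"api": "step_arm", "payload": {"motion": [{"claw": 50, "delta_pos": [0.8, 0, -8.6], "turn": 0}, {"claw": 50, "delta_pos": [1.7, 0, -8.4], "turn": 0}, {"claw": 50, "delta_pos": [2.5, 0, -8.2], "turn": 0}, {"claw": 50, "delta_pos": [3.3, 0, -7.9], "turn": 0}, {"claw": 50, "delta_pos": [0, 0, 0], "turn": 0}]}}

```text
clock: 6.33
eef_pos: [564.1, 281.5, 46.5]
tcp_rot: [-3.141, -0.005, -2.874]
contact_force: [-7.6, 1.6, -4.3]
opening: 0.687
grasp_force: 36.2
```

{"api": "step_arm", "payload": {"motion": [{"claw": 50, "delta_pos": [4.1, 0, -7.6], "turn": 0}, {"claw": 50, "delta_pos": [4.8, 0, -7.1], "turn": 0}, {"claw": 50, "delta_pos": [5.5, 0, -6.6], "turn": 0}, {"claw": 50, "delta_pos": [6.1, 0, -6], "turn": 0}, {"claw": 50, "delta_pos": [0, 0, 0], "turn": 0}, {"claw": 50, "delta_pos": [0, 0, 0], "turn": 0}, {"claw": 50, "delta_pos": [0, 0, 0], "turn": 0}]}}

```text
clock: 6.92
eef_pos: [544.8, 276.5, 73.2]
tcp_rot: [3.141, -0.004, -2.874]
contact_force: [-5.7, 3.4, -6.2]
opening: 0.686
grasp_force: 36.2
```

Run:
```python
from h import *
s=sense();print(s["opening"],s["grasp_force"],s["contact_force"],s["eef_pos"])
S=grab_frame("scene");T=grab_frame("top")
a=cv2.resize(S["img"][215:295,345:415,::-1],None,fx=6,fy=6,interpolation=2)
b=cv2.resize(T["img"][155:215,195:245,::-1],None,fx=7,fy=7,interpolation=2)
b=np.vstack([b,np.zeros((60,b.shape[1],3),np.uint8)])
cv2.imwrite("pics/g5.png",np.hstack([a,b]))
```

```text
0.6861323670493654 36.226449608802795 [-5.74483014  3.41734292 -6.22511499] [544.82891175 276.46781608  73.16725085]
```

View pics/g5.png

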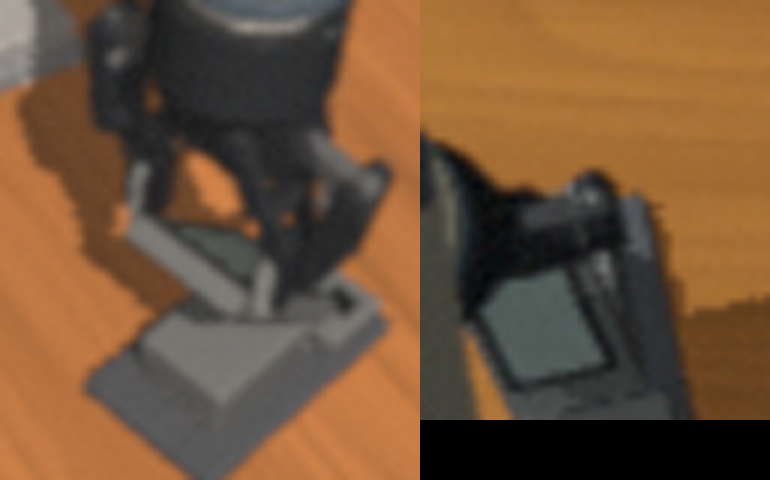

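The screen is raised, with its rear edge from (130,235) to (240,310) clearly above the housing. I'll release it, back off and measure the angle from its rear edge.

{"api": "step_arm", "payload": {"motion": [{"claw": 85, "delta_pos": [0, 0, 0], "turn": 0}, {"claw": 85, "delta_pos": [0, 0, 0], "turn": 0}, {"claw": 85, "delta_pos": [0, 0, 0], "turn": 0}, {"claw": 85, "delta_pos": [0, 0, -20], "turn": 0}, {"claw": 85, "delta_pos": [0, 0, -35], "turn": 0}, {"claw": 85, "delta_pos": [0, 0, -35], "turn": 0}, {"claw": 85, "delta_pos": [0, 0, -35], "turn": 0}, {"claw": 85, "delta_pos": [0, 0, 0], "turn": 0}]}}

```text
clock: 7.68
eef_pos: [551.5, 278.5, 206.4]
tcp_rot: [3.14, 0.012, -2.875]
contact_force: [0.6, 1.3, 0.6]
opening: 0.997
grasp_force: 0.0
```

```bash
python3 -c "
from h import *
go(576,-272.4,140,0.325+np.pi)
go(576,-272.4,140,0.325)
print(sense()['qpos'])"
```

```text
pos [551.5 278.5 206.4] yaw -2.8745 turn -0.0579 delta [ 152.6 -529.9   66.4]
pos [551.5 278.5 206.4] yaw -2.8745 turn 3.0837 delta [-152.6  529.9   66.4]
[ 4.65462689e-01  3.30952420e-01  1.65503346e+00 -4.00843570e-04
  1.14356562e+00 -1.37225853e+00]
```

{"api": "step_arm", "payload": {"motion": [{"claw": 85, "delta_pos": [0, 0, 0], "turn": -0.058}, {"claw": 85, "delta_pos": [10.9, -37.9, 0], "turn": 0}, {"claw": 85, "delta_pos": [10.9, -37.9, 0], "turn": 0}, {"claw": 85, "delta_pos": [10.9, -37.9, 0], "turn": 0}, {"claw": 85, "delta_pos": [10.9, -37.9, 0], "turn": 0}, {"claw": 85, "delta_pos": [10.9, -37.9, 0], "turn": 0}, {"claw": 85, "delta_pos": [10.9, -37.9, 0], "turn": 0}, {"claw": 85, "delta_pos": [0, 0, 0], "turn": 0}]}}

```text
clock: 8.35
eef_pos: [558.5, 34.2, 198.8]
tcp_rot: [-3.139, 0.001, -2.82]
contact_force: [0.9, 0.6, -0.7]
opening: 0.994
grasp_force: 0.0
```

Run:
```python
from h import *
S=grab_frame("scene");T=grab_frame("top")
go(576,-272.4,140,0.325+np.pi)
h=np.array([489.7,261.8,42]);ex=np.array([np.cos(.267),np.sin(.267),0]);ey=np.array([-ex[1],ex[0],0])
out=[]
for f,o in((S,(345,225)),(T,(190,160))):
    im=cv2.resize(f["img"][o[1]:o[1]+75,o[0]:o[0]+65,::-1],None,fx=6,fy=6,interpolation=2)
    for th,c in((.64,(0,0,255)),(.785,(0,255,0)),(.93,(255,0,0))):
        X=h+ex*(108*np.cos(th)-10*np.sin(th))+[0,0,108*np.sin(th)+10*np.cos(th)]
        q=[tuple(int(v) for v in (proj(f,X+s*30*ey)-o+.5)*6-.5) for s in(-1,1)]
        cv2.line(im,q[0],q[1],c,1)
    out.append(im)
cv2.imwrite("pics/g6.png",np.hstack(out))
```

```text
pos [558.5  38.8 198.7] yaw -2.8197 turn -0.0031 delta [  82.7 -300.5   58.7]
```

View pics/g6.png

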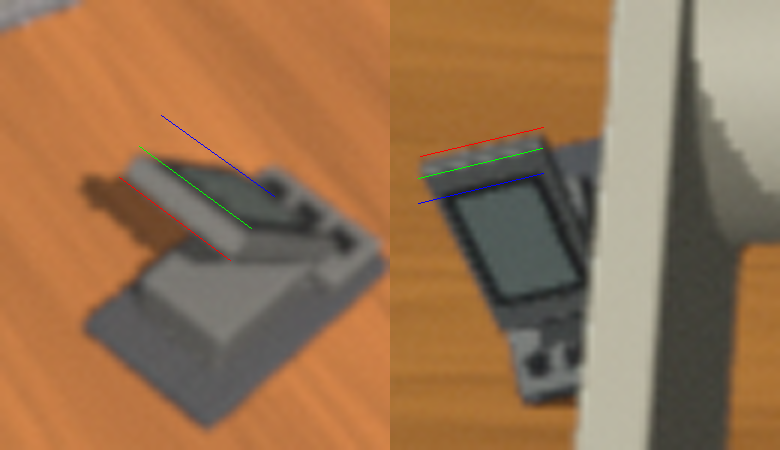

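Both views put the screen's face edge at the green 0.785 rad line, so the tilt is about 45 degrees. Next is the tile.

{"api": "step_arm", "payload": {"motion": [{"claw": 76, "delta_pos": [10.3, -37.6, 0], "turn": 0}, {"claw": 76, "delta_pos": [10.3, -37.6, 0], "turn": 0}, {"claw": 76, "delta_pos": [10.3, -37.6, 0], "turn": 0}, {"claw": 76, "delta_pos": [10.3, -37.6, 0], "turn": 0}, {"claw": 76, "delta_pos": [10.3, -37.6, 0], "turn": 0}, {"claw": 76, "delta_pos": [10.3, -37.6, 0], "turn": 0}, {"claw": 76, "delta_pos": [10.3, -37.6, 15], "turn": 0}, {"claw": 76, "delta_pos": [10.3, -37.6, 15], "turn": 0}]}}

```text
clock: 9.12
eef_pos: [577.7, -271.7, 169.1]
tcp_rot: [-3.14, 0.003, -2.815]
contact_force: [1.6, 1.1, -0.3]
opening: 0.886
grasp_force: 0.0
```

{"api": "step_arm", "payload": {"motion": [{"claw": 76, "delta_pos": [0, 0, 25], "turn": 0}, {"claw": 76, "delta_pos": [0, 0, 30], "turn": 0}, {"claw": 76, "delta_pos": [0, 0, 30], "turn": 0}, {"claw": 76, "delta_pos": [0, 0, 20], "turn": 0}, {"claw": 76, "delta_pos": [0, 0, 10], "turn": 0}, {"claw": 76, "delta_pos": [0, 0, 0], "turn": 0}, {"claw": 76, "delta_pos": [0, 0, 0], "turn": 0}, {"claw": 76, "delta_pos": [0, 0, 0], "turn": 0}]}}

```text
clock: 9.78
eef_pos: [577.5, -270.7, 54.8]
tcp_rot: [-3.14, 0.002, -2.816]
contact_force: [-0.2, -0.5, -1.0]
opening: 0.89
grasp_force: 0.0
```

```bash
python3 -c "
from h import *
go(576,-272.4,20,0.325+np.pi)"
```

```text
pos [ 577.5 -270.7   54.8] yaw -2.8156 turn 0.001 delta [ 1.9 -1.1 34.8]
```

{"api": "step_arm", "payload": {"motion": [{"claw": 76, "delta_pos": [2, -1, 12], "turn": 0}, {"claw": 76, "delta_pos": [0, 0, 10], "turn": 0}, {"claw": 76, "delta_pos": [0, 0, 5], "turn": 0}, {"claw": 76, "delta_pos": [0, 0, 3], "turn": 0}, {"claw": 76, "delta_pos": [0, 0, 0], "turn": 0}]}}

```text
clock: 10.2
eef_pos: [573.8, -272.1, 22.1]
tcp_rot: [3.14, -0.001, -2.817]
contact_force: [-0.3, 1.0, -0.0]
opening: 0.886
grasp_force: 0.0
```

{"api": "step_arm", "payload": {"motion": [{"claw": 76, "delta_pos": [0, 0, 3], "turn": 0}, {"claw": 76, "delta_pos": [0, 0, 3], "turn": 0}, {"claw": 76, "delta_pos": [0, 0, 0], "turn": 0}]}}

```text
clock: 10.45
eef_pos: [574.3, -272.3, 16.8]
tcp_rot: [3.141, -0.0, -2.816]
contact_force: [-0.2, -0.6, 0.4]
opening: 0.89
grasp_force: 0.0
```

{"api": "step_arm", "payload": {"motion": [{"claw": 76, "delta_pos": [0, 0, 3], "turn": 0}, {"claw": 76, "delta_pos": [0, 0, 3], "turn": 0}, {"claw": 76, "delta_pos": [0, 0, 0], "turn": 0}]}}

```text
clock: 10.7
eef_pos: [574.1, -272.2, 10.6]
tcp_rot: [3.141, -0.0, -2.816]
contact_force: [-0.0, -0.3, -0.3]
opening: 0.89
grasp_force: 0.0
```

{"api": "step_arm", "payload": {"motion": [{"claw": 76, "delta_pos": [0, 0, 3], "turn": 0}, {"claw": 76, "delta_pos": [0, 0, 3], "turn": 0}, {"claw": 76, "delta_pos": [0, 0, 0], "turn": 0}]}}

```text
clock: 10.95
eef_pos: [574.1, -272.2, 4.5]
tcp_rot: [3.141, -0.001, -2.816]
contact_force: [-0.8, 0.0, -0.3]
opening: 0.89
grasp_force: 0.0
```

{"api": "step_arm", "payload": {"motion": [{"claw": 76, "delta_pos": [0, 0, 2], "turn": 0}, {"claw": 76, "delta_pos": [0, 0, 2], "turn": 0}, {"claw": 76, "delta_pos": [0, 0, 0], "turn": 0}]}}

```text
clock: 11.2
eef_pos: [574.2, -272.3, 0.8]
tcp_rot: [3.141, -0.0, -2.816]
contact_force: [-0.6, -0.4, 0.2]
opening: 0.893
grasp_force: 0.0
```

{"api": "step_arm", "payload": {"motion": [{"claw": 76, "delta_pos": [0, 0, 2], "turn": 0}, {"claw": 76, "delta_pos": [0, 0, 2], "turn": 0}, {"claw": 76, "delta_pos": [0, 0, 0], "turn": 0}]}}

```text
clock: 11.45
eef_pos: [574.2, -272.2, -3.2]
tcp_rot: [3.141, -0.0, -2.816]
contact_force: [-0.3, -0.2, -0.2]
opening: 0.891
grasp_force: 0.0
```

{"api": "step_arm", "payload": {"motion": [{"claw": 76, "delta_pos": [0, 0, 2], "turn": 0}, {"claw": 76, "delta_pos": [0, 0, 1], "turn": 0}, {"claw": 76, "delta_pos": [0, 0, 0], "turn": 0}]}}

```text
clock: 11.7
eef_pos: [574.3, -272.2, -6.1]
tcp_rot: [3.141, -0.0, -2.816]
contact_force: [-0.6, 0.4, 0.8]
opening: 0.889
grasp_force: 0.0
```

{"api": "step_arm", "payload": {"motion": [{"claw": 55, "delta_pos": [0, 0, 0], "turn": 0}, {"claw": 55, "delta_pos": [0, 0, 0], "turn": 0}, {"claw": 55, "delta_pos": [0, 0, 0], "turn": 0}, {"claw": 55, "delta_pos": [0, 0, 0], "turn": 0}], "force": 30}}

```text
clock: 12.03
eef_pos: [575.0, -272.8, -5.3]
tcp_rot: [-3.141, 0.001, -2.816]
contact_force: [0.2, -2.5, 4.3]
opening: 0.644
grasp_force: 2.3
```

{"api": "step_arm", "payload": {"motion": [{"claw": 76, "delta_pos": [0, 0, 0], "turn": 0}, {"claw": 76, "delta_pos": [0, 0, 0], "turn": 0}, {"claw": 76, "delta_pos": [0, 0, 0], "turn": 0}, {"claw": 76, "delta_pos": [0, 0, 2], "turn": 0}, {"claw": 76, "delta_pos": [0, 0, 2], "turn": 0}, {"claw": 76, "delta_pos": [0, 0, 2], "turn": 0}, {"claw": 76, "delta_pos": [0, 0, 0], "turn": 0}]}}

```text
clock: 12.62
eef_pos: [574.0, -272.1, -12.5]
tcp_rot: [3.141, -0.001, -2.816]
contact_force: [0.9, 0.5, -0.6]
opening: 0.891
grasp_force: 0.0
```

{"api": "step_arm", "payload": {"motion": [{"claw": 76, "delta_pos": [0, 0, 2], "turn": 0}, {"claw": 76, "delta_pos": [0, 0, 0], "turn": 0}, {"claw": 76, "delta_pos": [0, 0, 0], "turn": 0}]}}

```text
clock: 12.87
eef_pos: [574.4, -272.3, -14.0]
tcp_rot: [3.141, -0.0, -2.816]
contact_force: [-0.4, 0.0, 0.8]
opening: 0.888
grasp_force: 0.0
```

{"api": "step_arm", "payload": {"motion": [{"claw": 55, "delta_pos": [0, 0, 0], "turn": 0}, {"claw": 55, "delta_pos": [0, 0, 0], "turn": 0}, {"claw": 55, "delta_pos": [0, 0, 0], "turn": 0}, {"claw": 55, "delta_pos": [0, 0, 0], "turn": 0}, {"claw": 55, "delta_pos": [0, 0, 0], "turn": 0}], "force": 30}}

```text
clock: 13.28
eef_pos: [574.7, -272.5, -13.4]
tcp_rot: [-3.141, 0.0, -2.816]
contact_force: [-0.5, 0.8, 6.2]
opening: 0.691
grasp_force: 33.1
```

{"api": "step_arm", "payload": {"motion": [{"claw": 50, "delta_pos": [0, 0, 0], "turn": 0}, {"claw": 50, "delta_pos": [0, 0, 0], "turn": 0}, {"claw": 50, "delta_pos": [0, 0, -3], "turn": 0}, {"claw": 50, "delta_pos": [0, 0, -5], "turn": 0}, {"claw": 50, "delta_pos": [0, 0, -8], "turn": 0}, {"claw": 50, "delta_pos": [0, 0, -10], "turn": 0}, {"claw": 50, "delta_pos": [0, 0, 0], "turn": 0}], "force": 50}}

```text
clock: 13.87
eef_pos: [575.8, -272.9, 14.5]
tcp_rot: [-3.14, 0.002, -2.816]
contact_force: [0.1, -0.3, -1.6]
opening: 0.681
grasp_force: 54.3
```

Run:
```python
from h import *
import pickle
f=grab_frame("top");s=sense();print(s["contact_force"],s["grasp_force"],s["opening"],s["eef_pos"])
T=pickle.load(open("top.pkl","rb"))
# gauge axis from original top: bed edges at rows, subpixel by gradient
sc=4;o=(275,125);im=cv2.resize(T["img"][125:225,275:330],None,fx=sc,fy=sc,interpolation=2)
h=cv2.cvtColor(im,cv2.COLOR_RGB2HSV)
L=[];R=[]
for r in range(180,375,5):
    m=np.where(h[r,:,1]<80)[0]; br=np.where((h[r,:,1]<80)&(h[r,:,2]>120))[0]
    u=lambda c:(c+.5)/sc-.5+o[0]; v=(r+.5)/sc-.5+o[1]
    L.append(onz(T,u(br.min()-.5),v,30)[:2]);R.append(onz(T,u(br.max()+.5),v,30)[:2])
L=np.array(L);R=np.array(R)
for E in(L,R,(L+R)/2):
    p=np.polyfit(E[:,0],E[:,1],1);print(p,np.std(E[:,1]-np.polyval(p,E[:,0])))
print("width",np.mean(L[:,1]-R[:,1]))
# clamp block white top, z=14+48? report centroid at z48
w=((h[...,1]<40)&(h[...,2]>195)).astype(np.uint8);n,l,st,c=cv2.connectedComponentsWithStats(w)
for i in range(1,n):
    if st[i,4]>60: q=c[i]; print(st[i],onz(T,(q[0]+.5)/sc-.5+o[0],(q[1]+.5)/sc-.5+o[1],48))
# bed near/far edge along centre
for col in(70,80,90,120,130):
    g=h[:,col,2].astype(int); print(col,g[185:240:3].tolist())
```

```text
[ 0.68824799 -0.04010864 -2.07666983] 54.282440543174744 0.68184385099423 [ 575.49682397 -272.82505251   13.72189594]
[-5.02625414e-02  9.70354172e+01] 0.590436356006098
[-0.04814832  3.04985808] 0.5260909344546019
[-4.92043809e-02  5.00433712e+01] 0.4960884369674277
width 92.9459997974195
[ 80  74  17  28 393] [692.45615896  27.45338524  48.        ]
[114  78  16  24 284] [690.19148303   1.44960013  48.        ]
70 [155, 155, 156, 157, 156, 157, 157, 156, 158, 158, 157, 157, 158, 159, 159, 158, 159, 159, 159]
80 [155, 155, 156, 155, 155, 154, 155, 155, 156, 157, 156, 156, 159, 159, 159, 159, 159, 160, 161]
90 [155, 156, 156, 156, 156, 156, 157, 157, 157, 157, 157, 157, 158, 157, 157, 157, 157, 158, 157]
120 [153, 154, 154, 153, 153, 153, 154, 155, 154, 155, 156, 155, 155, 157, 157, 156, 156, 158, 158]
130 [154, 155, 156, 156, 156, 157, 158, 157, 155, 156, 157, 157, 157, 158, 158, 158, 158, 158, 158]
```

{"api": "step_arm", "payload": {"motion": [{"claw": 50, "delta_pos": [0, 0, -15], "turn": 0}, {"claw": 50, "delta_pos": [0, 0, -20], "turn": 0.06}, {"claw": 50, "delta_pos": [0, 0, -15], "turn": 0.08}, {"claw": 50, "delta_pos": [0, 0, 0], "turn": 0.08}, {"claw": 50, "delta_pos": [0, 0, 0], "turn": 0.08}, {"claw": 50, "delta_pos": [0, 0, 0], "turn": 0.072}, {"claw": 50, "delta_pos": [0, 0, 0], "turn": 0}, {"claw": 50, "delta_pos": [0, 0, 0], "turn": 0}]}}

```text
clock: 14.58
eef_pos: [574.3, -272.3, 62.1]
tcp_rot: [3.141, -0.0, 3.097]
contact_force: [0.2, -0.3, -0.9]
opening: 0.678
grasp_force: 54.3
```

```bash
python3 -c "
from h import *
go(551,21.7,63,np.pi-.047)"
```

```text
pos [ 574.3 -272.3   62.1] yaw 3.0971 turn 0.0025 delta [ 37.1 292.5  -0.9]
```

{"api": "step_arm", "payload": {"motion": [{"claw": 50, "delta_pos": [2, 15, 0], "turn": 0}, {"claw": 50, "delta_pos": [4, 30, 0], "turn": 0}, {"claw": 50, "delta_pos": [4, 30, 0], "turn": 0}, {"claw": 50, "delta_pos": [4, 30, 0], "turn": 0}, {"claw": 50, "delta_pos": [4, 30, 0], "turn": 0}, {"claw": 50, "delta_pos": [4, 30, 0], "turn": 0}, {"claw": 50, "delta_pos": [4, 30, 0], "turn": 0}, {"claw": 50, "delta_pos": [4, 30, 0], "turn": 0}]}}

```text
clock: 15.25
eef_pos: [554.3, -44.2, 62.2]
tcp_rot: [3.141, -0.0, 3.097]
contact_force: [0.2, 0.7, -1.9]
opening: 0.678
grasp_force: 54.3
```

{"api": "step_arm", "payload": {"motion": [{"claw": 50, "delta_pos": [3, 30, 0], "turn": 0}, {"claw": 50, "delta_pos": [3, 25, 0], "turn": 0}, {"claw": 50, "delta_pos": [1, 12, 0], "turn": 0}, {"claw": 50, "delta_pos": [0, 0, 0], "turn": 0}, {"claw": 50, "delta_pos": [0, 0, 10], "turn": 0}, {"claw": 50, "delta_pos": [0, 0, 10], "turn": 0}, {"claw": 50, "delta_pos": [0, 0, 0], "turn": 0}, {"claw": 50, "delta_pos": [0, 0, 0], "turn": 0}]}}

```text
clock: 15.92
eef_pos: [550.2, 20.0, 40.9]
tcp_rot: [-3.141, -0.002, 3.094]
contact_force: [-0.8, 0.4, -1.6]
opening: 0.683
grasp_force: 54.3
```

Run:
```python
from h import *
import pickle
go(551,21.7,0.6,np.pi-.047)
S=grab_frame("scene");T=grab_frame("top");pickle.dump((S,T),open("g7.pkl","wb"))
a=cv2.resize(S["img"][190:260,255:365,::-1],(440,280),interpolation=2)
b=cv2.resize(T["img"][125:225,270:330,::-1],(336,560),interpolation=2)
out=np.zeros((560,776,3),np.uint8);out[:280,:440]=a;out[:,440:]=b
cv2.imwrite("pics/g7.png",out)
```

```text
pos [550.2  20.   40.9] yaw 3.0937 turn -0.0009 delta [-0.7  1.7 40.3]
```

View pics/g7.png

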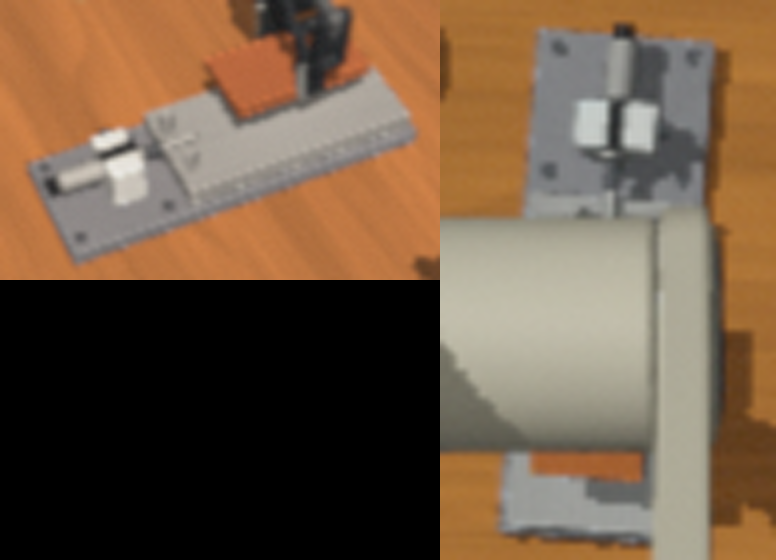

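Held level over the bed: the tile's front end runs from (210,70) to (240,115) in the scene panel. Its near end, at columns 532 to 645 in the top panel, is centred on the bed. I'll lower it by feel.

{"api": "step_arm", "payload": {"motion": [{"claw": 50, "delta_pos": [0, 1.5, 10], "turn": 0}, {"claw": 50, "delta_pos": [0, 0, 10], "turn": 0}, {"claw": 50, "delta_pos": [0, 0, 8], "turn": 0}, {"claw": 50, "delta_pos": [0, 0, 5], "turn": 0}, {"claw": 50, "delta_pos": [0, 0, 2], "turn": 0}, {"claw": 50, "delta_pos": [0, 0, 0], "turn": 0}, {"claw": 50, "delta_pos": [0, 0, 0], "turn": 0}]}}

```text
clock: 16.6
eef_pos: [551.2, 22.6, 7.1]
tcp_rot: [-3.142, -0.0, 3.095]
contact_force: [-0.2, -0.2, -2.1]
opening: 0.684
grasp_force: 54.3
```

{"api": "step_arm", "payload": {"motion": [{"claw": 50, "delta_pos": [0, 0, 1.5], "turn": 0}, {"claw": 50, "delta_pos": [0, 0, 1.5], "turn": 0}, {"claw": 50, "delta_pos": [0, 0, 0], "turn": 0}]}}

```text
clock: 16.85
eef_pos: [551.3, 22.6, 4.2]
tcp_rot: [3.142, 0.0, 3.095]
contact_force: [0.4, 0.1, -1.8]
opening: 0.681
grasp_force: 54.3
```

{"api": "step_arm", "payload": {"motion": [{"claw": 50, "delta_pos": [0, 0, 1], "turn": 0}, {"claw": 50, "delta_pos": [0, 0, 1], "turn": 0}, {"claw": 50, "delta_pos": [0, 0, 0], "turn": 0}]}}

```text
clock: 17.1
eef_pos: [551.1, 22.6, 2.1]
tcp_rot: [-3.142, -0.0, 3.095]
contact_force: [-0.0, -0.4, -0.5]
opening: 0.688
grasp_force: 54.3
```

{"api": "step_arm", "payload": {"motion": [{"claw": 50, "delta_pos": [0, 0, 1], "turn": 0}, {"claw": 50, "delta_pos": [0, 0, 1], "turn": 0}, {"claw": 50, "delta_pos": [0, 0, 0], "turn": 0}]}}

```text
clock: 17.35
eef_pos: [551.3, 22.6, 0.8]
tcp_rot: [3.142, 0.0, 3.095]
contact_force: [-2.7, 0.1, 7.3]
opening: 0.682
grasp_force: 55.2
```

{"api": "step_arm", "payload": {"motion": [{"claw": 50, "delta_pos": [-4, 0, 0], "turn": 0}, {"claw": 50, "delta_pos": [-4, 0, 0], "turn": 0}, {"claw": 50, "delta_pos": [-4, 0, 0], "turn": 0}, {"claw": 50, "delta_pos": [-2, 0, 0], "turn": 0}, {"claw": 50, "delta_pos": [0, 0, 0], "turn": 0}]}}

```text
clock: 17.77
eef_pos: [561.8, 22.0, 0.8]
tcp_rot: [-3.141, -0.006, 3.095]
contact_force: [-9.9, 0.7, 13.1]
opening: 0.682
grasp_force: 55.8
```

{"api": "step_arm", "payload": {"motion": [{"claw": 50, "delta_pos": [-2, 0, 0], "turn": 0}, {"claw": 50, "delta_pos": [-2, 0, 0], "turn": 0}, {"claw": 50, "delta_pos": [0, 0, 0], "turn": 0}]}}

```text
clock: 18.02
eef_pos: [564.6, 21.8, 0.7]
tcp_rot: [-3.141, -0.009, 3.095]
contact_force: [-16.7, 2.7, 23.3]
opening: 0.677
grasp_force: 56.9
```

{"api": "step_arm", "payload": {"motion": [{"claw": 50, "delta_pos": [-2, 0, 0], "turn": 0}, {"claw": 50, "delta_pos": [-2, 0, 0], "turn": 0}, {"claw": 50, "delta_pos": [0, 0, 0], "turn": 0}]}}

```text
clock: 18.27
eef_pos: [569.3, 21.6, 0.7]
tcp_rot: [-3.141, -0.007, 3.095]
contact_force: [-16.2, -0.7, 19.4]
opening: 0.684
grasp_force: 56.5
```

{"api": "step_arm", "payload": {"motion": [{"claw": 50, "delta_pos": [0, 0, -0.7], "turn": 0}, {"claw": 50, "delta_pos": [0, 0, 0], "turn": 0}, {"claw": 50, "delta_pos": [0, 0, 0], "turn": 0}]}}

```text
clock: 18.52
eef_pos: [572.7, 21.5, 0.8]
tcp_rot: [-3.142, -0.001, 3.095]
contact_force: [-3.9, 0.6, 3.6]
opening: 0.681
grasp_force: 54.9
```

{"api": "step_arm", "payload": {"motion": [{"claw": 50, "delta_pos": [-1.5, 0, 0], "turn": 0}, {"claw": 50, "delta_pos": [-1.5, 0, 0], "turn": 0}, {"claw": 50, "delta_pos": [0, 0, 0], "turn": 0}]}}

```text
clock: 18.77
eef_pos: [572.8, 21.5, 0.8]
tcp_rot: [-3.141, -0.007, 3.095]
contact_force: [-12.8, 0.9, 15.5]
opening: 0.681
grasp_force: 56.0
```

{"api": "step_arm", "payload": {"motion": [{"claw": 50, "delta_pos": [0, 0, -1], "turn": 0}, {"claw": 50, "delta_pos": [0, 0, 0], "turn": 0}, {"claw": 50, "delta_pos": [0, 0, 0], "turn": 0}]}}

```text
clock: 19.02
eef_pos: [575.7, 21.4, 1.4]
tcp_rot: [-3.142, -0.001, 3.095]
contact_force: [-3.1, -0.0, -4.0]
opening: 0.686
grasp_force: 54.2
```

{"api": "step_arm", "payload": {"motion": [{"claw": 50, "delta_pos": [-1, 0, 0], "turn": 0}, {"claw": 50, "delta_pos": [0, 0, 0], "turn": 0}, {"claw": 50, "delta_pos": [0, 0, 0], "turn": 0}]}}

```text
clock: 19.27
eef_pos: [577.0, 21.3, 1.6]
tcp_rot: [-3.142, -0.001, 3.095]
contact_force: [-3.6, 0.3, -2.8]
opening: 0.683
grasp_force: 54.2
```

{"api": "step_arm", "payload": {"motion": [{"claw": 50, "delta_pos": [-1, 0, 0], "turn": 0}, {"claw": 50, "delta_pos": [-1, 0, 0], "turn": 0}, {"claw": 50, "delta_pos": [0, 0, 0], "turn": 0}]}}

```text
clock: 19.52
eef_pos: [579.1, 21.2, 1.7]
tcp_rot: [-3.142, -0.0, 3.095]
contact_force: [-3.8, 0.4, -2.6]
opening: 0.683
grasp_force: 54.2
```

{"api": "step_arm", "payload": {"motion": [{"claw": 50, "delta_pos": [-1, 0, 0], "turn": 0}, {"claw": 50, "delta_pos": [0, 0, 0], "turn": 0}, {"claw": 50, "delta_pos": [0, 0, 0], "turn": 0}]}}

```text
clock: 19.77
eef_pos: [580.0, 21.2, 1.8]
tcp_rot: [-3.142, -0.0, 3.095]
contact_force: [-4.5, -0.1, -3.1]
opening: 0.682
grasp_force: 54.2
```

{"api": "step_arm", "payload": {"motion": [{"claw": 50, "delta_pos": [-1, 0, 0], "turn": 0}, {"claw": 50, "delta_pos": [0, 0, 0], "turn": 0}, {"claw": 50, "delta_pos": [0, 0, 0], "turn": 0}]}}

```text
clock: 20.02
eef_pos: [581.1, 21.2, 1.8]
tcp_rot: [-3.142, -0.0, 3.095]
contact_force: [-4.3, 0.0, -3.4]
opening: 0.681
grasp_force: 54.2
```

{"api": "step_arm", "payload": {"motion": [{"claw": 50, "delta_pos": [-1, 0, 0], "turn": 0}, {"claw": 50, "delta_pos": [0, 0, 0], "turn": 0}, {"claw": 50, "delta_pos": [0, 0, 0], "turn": 0}]}}

```text
clock: 20.27
eef_pos: [581.7, 21.1, 1.7]
tcp_rot: [-3.142, -0.001, 3.095]
contact_force: [-5.2, -0.1, -3.2]
opening: 0.683
grasp_force: 54.2
```

{"api": "step_arm", "payload": {"motion": [{"claw": 50, "delta_pos": [-1, 0, 0], "turn": 0}, {"claw": 50, "delta_pos": [0, 0, 0], "turn": 0}, {"claw": 50, "delta_pos": [0, 0, 0], "turn": 0}]}}

```text
clock: 20.52
eef_pos: [581.7, 21.1, 1.5]
tcp_rot: [-3.141, -0.003, 3.095]
contact_force: [-8.1, 0.3, -2.4]
opening: 0.684
grasp_force: 54.3
```

{"api": "step_arm", "payload": {"motion": [{"claw": 50, "delta_pos": [-1, 0, 0], "turn": 0}, {"claw": 50, "delta_pos": [0, 0, 0], "turn": 0}, {"claw": 50, "delta_pos": [0, 0, 0], "turn": 0}]}}

```text
clock: 20.77
eef_pos: [581.7, 21.1, 1.3]
tcp_rot: [-3.141, -0.005, 3.095]
contact_force: [-10.9, 1.4, -1.2]
opening: 0.684
grasp_force: 54.4
```

{"api": "step_arm", "payload": {"motion": [{"claw": 50, "delta_pos": [-1, 0, 0.4], "turn": 0}, {"claw": 50, "delta_pos": [-1, 0, 0], "turn": 0}, {"claw": 50, "delta_pos": [0, 0, 0], "turn": 0}, {"claw": 50, "delta_pos": [0, 0, 0], "turn": 0}]}}

```text
clock: 21.1
eef_pos: [581.7, 21.1, 0.9]
tcp_rot: [-3.141, -0.008, 3.095]
contact_force: [-17.6, 1.0, 5.5]
opening: 0.679
grasp_force: 55.1
```

```bash
python3 -c "
from h import *
s=sense();print(s['contact_force'],s['wrist_torque'],s['eef_pos'],s['tcp_rot'])"
```

```text
[-17.61290777   1.01613233   5.49212927] [ 0.27954519  2.74383647 -0.03862084] [581.65891637  21.08906071   0.85455833] [-3.14131225 -0.00832725  3.09463347]
```

{"api": "step_arm", "payload": {"motion": [{"claw": 50, "delta_pos": [-0.5, 0, 0], "turn": 0}, {"claw": 50, "delta_pos": [0, 0, 0], "turn": 0}, {"claw": 50, "delta_pos": [0, 0, 0], "turn": 0}, {"claw": 50, "delta_pos": [0, 0, 0], "turn": 0}, {"claw": 50, "delta_pos": [0, 0, 0], "turn": 0}, {"claw": 50, "delta_pos": [0, 0, 0], "turn": 0}, {"claw": 50, "delta_pos": [0, 0, 0], "turn": 0}, {"claw": 50, "delta_pos": [0, 0, 0], "turn": 0}]}}

```text
clock: 21.77
eef_pos: [581.6, 21.1, 0.8]
tcp_rot: [-3.141, -0.009, 3.095]
contact_force: [-20.0, 1.4, 7.4]
opening: 0.679
grasp_force: 55.3
```

Run:
```python
from h import *
s=sense();print(s['contact_force'],s['wrist_torque'],s['eef_pos'],s['tcp_rot'])
f=grab_frame("scene")
# tile mask in the scene, front-end corners at z=42
o=(270,190);sc=4;h=cv2.cvtColor(cv2.resize(f["img"][190:250,270:350],None,fx=sc,fy=sc,interpolation=2),cv2.COLOR_RGB2HSV)
g=(h[...,1]<80).astype(np.uint8)
c=max(cv2.findContours(g,cv2.RETR_EXTERNAL,cv2.CHAIN_APPROX_NONE)[0],key=cv2.contourArea);hull=np.zeros_like(g);cv2.drawContours(hull,[cv2.convexHull(c)],-1,1,-1)
hull=cv2.erode(hull,np.ones((9,9)))
m=((h[...,1]>130)&(hull>0)).astype(np.uint8)
m=cv2.morphologyEx(m,cv2.MORPH_OPEN,np.ones((5,5)))
c=max(cv2.findContours(m,cv2.RETR_EXTERNAL,cv2.CHAIN_APPROX_NONE)[0],key=cv2.contourArea)
q=cv2.approxPolyDP(cv2.convexHull(c),6,True)[:,0]
print(cv2.contourArea(c),[(onz(f,*((p+.5)/sc-.5+o),42)[:2].round(0).tolist()) for p in q])
```

```text
[-19.96135673   1.42385646   7.37906872] [ 3.14422582e-01  3.00639683e+00 -1.58719798e-03] [581.60495456  21.11587818   0.82469647] [-3.14128991 -0.00924985  3.0946515 ]
5559.0 [[565.0, -96.0], [590.0, -19.0], [670.0, -10.0], [699.0, -19.0]]
```

```bash
python3 -c "
from rig import *
print(sign_off())"
```

```text
the job is handed in; nothing more can be done
None
```

I handed the job in at about 22 s with the screen tilted to about 45 degrees and the tile still gripped and pressed home; the wrist felt 20 N of push and almost no twist, so both studs appear loaded, but I have no verdict on the judging.

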